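# Stock the open tin on the jar carousel and hold it at the front

### The arm

A 6-joint arm with a two-finger parallel gripper is mounted at the origin on a cart in front of the work surface, level with it; the furniture and walls round the work are solid. World frame = base frame: x ahead of the robot, y to its left, z up, the work surface at z = 0. Lengths are in m, angles in rad, forces in N, time in s.
With the tool pointing down it reaches from about 0.35 to 0.925 m from the base axis. Payload 6.4 kg.
Tool frame: the origin (TCP) lies at the very end of the fingers, on their centre line; the grasp point (between the pads) lies 19 mm behind it; z points along the fingers, y is the line along which they close (so a half turn about z gives the same grasp; the last joint's range is limited). The gripper opens to 85 mm and grips with 20 to 120 N. Pads are 22 mm wide; open, the fingers measure 114 mm over their backs; the gripper's body (76 mm by 85 mm) begins 54 mm behind the grasp point. The pads swing forward as they close: fully open they stand 13 mm farther back than shut.
Start: joints at [-1.356, 0.245, 1.558, -0, 1.339, -0.174], TCP at [0.246, -0.601, 0.231] pointing down, gripper open.
Joint ranges: [-3.13, 3.13], [-1.02, 2.26], [0.13, 2.54], [-0.95, 4.09], [0.21, 2.88], [-2.74, 2.74]. Speed limits (rad/s): [2.57, 2.57, 3.14, 3.14, 3.14, 3.14].

### API

Orientations are given as a unit quaternion [w, x, y, z].
In Python, from bench import env gives the robot as it stands. The module is installed in compiled form; this text tells all that it offers.
- The arm moves only by the shell command python3 -m jog 'ROWS' [OPENING] [FORCE]. ROWS is JSON, one flat list of numbers, 4 for each row, row after row: the shift along the tool's x, y, z in cm, then the turn about the tool's z in rad. A call has 1 to 8 rows; each row shifts and turns the commanded pose from where the row before left it, along the tool's axes as they then stand; what a row does not reach is not made up. A row lasts 1/8 s, in which the tool goes at most 62.5 mm and 10.7 degrees, less where a joint would pass 70% of its speed; a pose out of reach is approached as far as the arm can. A call is refused whole if a number of a shift passes 6.25 or a number of a turn 0.188, either way. A call with a gripper value outside its range is refused whole. OPENING is the opening, from 0 (shut) to 1 (fully open), set as the call begins (- or left out, the last holds). The fingers move at their own pace and stop on an object; FORCE is the grip in N (left out, the last holds). Time passes only in rows, so rows that do not move let the fingers close. It gives the time, the measured TCP pose, the force, the opening and the grip force at its end, in the units of the state.
- env.observe(): the state, without advancing time (a new reading comes with each control period).
- env.camera(name): name is "side" or "top"; returns a dict with "image" (420x560x3 uint8, blue, green, red), "range_z" (420x560 float32, m along the optical axis (not along the pixel's ray), 0 where there is no reading), "fx", "fy", "cx", "cy" (pixels), "extrinsics" (4x4, takes a point from camera to world coordinates). Camera axes: x right, y down, z forward; pixel columns grow to the right and rows downward; lengths in m; the calibration is good to about 2 mm. A picture is of the moment at which its call begins.
- env.finish_job(): hands the job in; it is judged then, once.
The state is a dict: "time_s": time; "joint_positions": joint angles; "joint_velocities": joint speeds; "joint_torque": joint torques, N m; "position": TCP position; "eef_rot": TCP orientation; "wrist_force": force on the tool from outside, world axes, zero at the start; "wrist_torque": the same for the moment, N m; "width": finger opening in m; "grip_force": force on a finger pad.
Only numpy, scipy, OpenCV 4.12 (cv2) and the standard library are available. Lean on these libraries where they do the work, as an engineer would, in place of code of your own. Each camera call takes 0.05 s, during which the arm holds its last target. There are 200 camera calls.

### The job

Drop the long hexagonal coupling nut from the parts tray into the open tin on the jar carousel, with the others of its kind, and turn the carousel until that tin stands squarely at the front, in line with the catch tray on the base board. Finish while still gripping the crossbar of the carousel's T-handle, holding the turntable still there so that it cannot drift while nuts are taken out. Leave the other two parts in their compartments and the tape measure and screwdriver where they are.

Things in the scene. Friction and masses are not known exactly. Their poses are not given: they have to be found in the camera images.
- long_nut: The long coupling nut, plain steel: a hexagonal bar 40 mm long, 19 mm over flats (22 mm over corners), hole in each end, 40 to 85 g. It starts lying on a flat in one of the tray's three compartments (which one varies), its length along the tray's x axis give or take 25 degrees. Origin: centre of its underside; x along its length, z up.
- parts_tray: Grey plastic tray fixed to the bench, 90 mm (x) by 262 mm (y) by 24 mm high, three equal compartments side by side along y, centres at y = -86, 0, +86 mm, each inside about 84 x 83 mm; walls 3 mm, inner floor 3 mm up. One part stands in each: long nut, hex bolt, sleeve. A bread maker 255 mm tall stands close behind it. Origin: centre of its underside.
- hex_bolt: Steel hex bolt standing on its head, 48 mm tall: head 19 mm over flats and 8 mm thick, shank 12 mm thick. Stays in its compartment of the tray. Origin: centre of its underside.
- sleeve: Round steel spacer sleeve, 20 mm diameter, 38 mm tall, standing on end. Stays in its compartment of the tray. Origin: centre of its underside.
- carousel_base: The carousel's plywood base board, screwed to the bench, 276 x 214 mm, 12 mm thick. Origin: on the turntable's axis, at bench height. Its -x side is the front: there a lipped catch tray 50 mm deep (x -167 to -116 mm, lips to 24 mm high). x points to the back. Above it turns the round turntable, 208 mm diameter, floor 30 mm over the bench, rod rail to 46 mm.
- turntable (a joint): Angle of the turntable (rad), growing anticlockwise from above; at 0 (and any whole turn, 6.283) the open tin stands dead at the front. Starts anywhere from 1.05 to 5.23; turns both ways, two turns each way. Runs lightly (drag about 0.025 N m) and may coast. It carries four lidded glass screw jars (60 mm diameter, tops 115 mm over the bench) and the open tin, five places 72 degrees apart.
- tin_mouth (a point): Centre of the mouth of the open tin, the only one without a lid on the turntable: ribbed bare metal, 66 mm outside, 62 mm inside, 78 mm tall, rim 108 mm over the bench, 65 mm from the turntable's axis, fixed to it. Two long nuts lie on its bottom to 21 mm; from there to the rim it is empty, 57 mm. Behind the carousel to the left stands a flat screen 0.42 m tall.
- crossbar (a point): Centre of the T-handle's wooden crossbar, on the turntable's axis, 152 mm over the bench. The bar is 84 mm long, 20 mm thick, 24 mm high (140 to 164 mm over the bench), on a 14 mm steel post, fixed to the turntable; its length is this point's y axis, square to the line from the axis to the tin, which lies along this point's -x. Free all round and above the jar lids.
- tape_measure_1: Yellow tape measure, 41 x 89 x 65 mm, standing just right of the parts tray; a bystander. Origin: centre of its underside.
- screwdriver_2: Screwdriver lying behind and right of the parts tray, 214 mm long, 24 mm high; a bystander. Origin: centre of its underside.
- t_handle: The T-handle on the turntable's axis (post and crossbar, see crossbar), turning with it. Origin: foot of the post, 30 mm over the bench; axes as crossbar.
There are look-alikes about, which are no part of the job. Leave any green or purple look-alike of the long_nut alone.

How it is judged:
At the end, for the whole second after the job is handed in: The long nut rests in the open tin, let go, at least 8 mm below the rim. The tin's centre is within 13 mm (about 11 degrees) of the base board's centre line, on the catch-tray side. The turntable is still (under 0.05 rad/s) and the fingers grip the T-handle's crossbar with over 2 N (horizontal distance between long_nut and tin_mouth below 0.034 m and z of long_nut in the frame of tin_mouth between -0.08 and -0.008 m and contact force between the fingers and long_nut below 0.05 N and linear speed of long_nut below 0.03 m/s and x of tin_mouth in the frame of carousel_base below 0 m and y of tin_mouth in the frame of carousel_base between -0.013 and 0.013 m and velocity of joint turntable between -0.05 and 0.05 rad/s and contact force between the fingers and t_handle above 2 N and distance between the grasp point and crossbar below 0.05 m); the arm keeps its last pose, push and grip.
It fails at once if the hex bolt or the sleeve is shifted more than 30 mm or taken from the tray (distance of any of hex_bolt, sleeve from where it was at the start of the episode above 0.03 m).
It fails at once if a bystander (tape measure, screwdriver) is shifted more than 30 mm (distance of any of tape_measure_1, screwdriver_2 from where it was at the start of the episode above 0.03 m).
It also fails if it takes over 72 s, if anything falls off the work surface, if the arm or the gripper's body presses on something with over 40 N, if the wrist force passes 120 N, or if a joint passes its speed limit or range.

## Working session

There is one attempt and no reset: what is moved stays moved. The work goes in short steps, Python scripts to look and compute and a shell command to move; the robot and the scene stay as the last step left them, time stands still between calls to the robot, and variables do not carry over. Pictures are saved under pics/ and viewed, at most 10 in all, crops included, and the job is handed in when it is done.

```bash
mkdir -p pics; cat > h.py <<'E'
import numpy as np, cv2
from bench import env
def pts(c):
    z=c["range_z"]; v,u=np.indices(z.shape)
    P=np.stack([(u-c["cx"])/c["fx"]*z,(v-c["cy"])/c["fy"]*z,z],-1)
    T=np.array(c["extrinsics"]); W=P@T[:3,:3].T+T[:3,3]; W[z<=0]=np.nan
    return W
def ray(c,u,v,h):
    T=np.array(c["extrinsics"]); d=T[:3,:3]@np.array([(u-c["cx"])/c["fx"],(v-c["cy"])/c["fy"],1.]); o=T[:3,3]
    return o+d*(h-o[2])/d[2]
def proj(c,p):
    T=np.array(c["extrinsics"]); q=T[:3,:3].T@(np.array(p)-T[:3,3]); return q[0]/q[2]*c["fx"]+c["cx"],q[1]/q[2]*c["fy"]+c["cy"]
E
python3 - <<'E'
from h import *
s=env.observe(); print(s)
for n in("top","side"):
    c=env.camera(n); cv2.imwrite(f"pics/{n}0.png",c["image"]); print(np.round(c["extrinsics"],3).tolist(),c["fx"],c["cx"],c["cy"])
    np.save(f"{n}0.npy",c,allow_pickle=True)
E
```

```text
{'time_s': 0.0, 'joint_positions': array([-1.35608622e+00,  2.45802335e-01,  1.55904519e+00,  2.45497112e-05,
        1.33867931e+00, -1.74121299e-01]), 'joint_velocities': array([0.00055173, 0.00219003, 0.00021688, 0.00151686, 0.0005285 ,
       0.00051863]), 'joint_torque': array([-3.87361470e-04, -4.29508352e+01, -3.26124394e+01, -1.81288028e-04,
        5.34881154e-03, -1.37035535e-06]), 'position': array([ 0.24629601, -0.60092   ,  0.23017107]), 'eef_rot': array([-9.67132250e-04,  9.81160808e-01,  1.93190405e-01, -7.68467938e-06]), 'wrist_force': array([-0.0202945 ,  0.25710922,  0.45582505]), 'wrist_torque': array([-0.02001456,  0.0160117 ,  0.01151061]), 'grip_force': 0.0, 'width': 0.08510990910664544}
[[-0.002, -0.994, 0.111, 0.434], [-1.0, 0.004, 0.017, -0.091], [-0.017, -0.111, -0.994, 1.149], [0.0, 0.0, 0.0, 1.0]] 439.0118226767105 284.6827269321767 214.85240243005745
[[0.992, -0.067, 0.103, 0.387], [-0.123, -0.508, 0.853, -1.253], [-0.004, -0.859, -0.512, 0.833], [0.0, 0.0, 0.0, 1.0]] 471.96644064639906 269.3084919729021 216.4765206240808
```

View pics/top0.png

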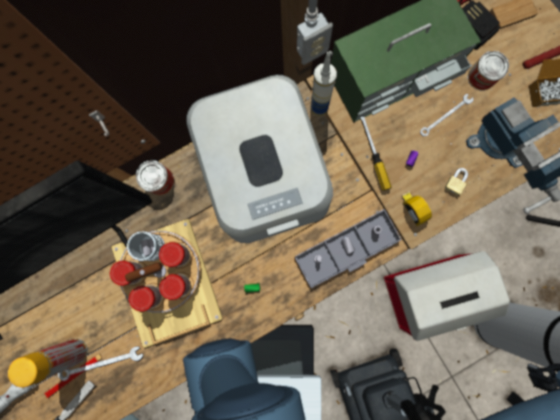

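View pics/side0.png

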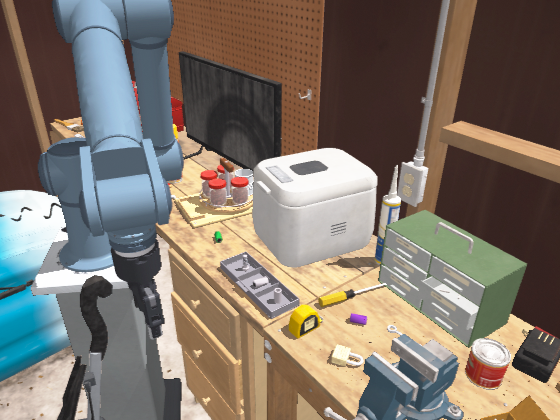

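Tray at about (348,250) in the top view. Its three parts are at (318,263), (348,244) and (376,232). The look-alikes are green at (252,288) and purple at (412,158). The long nut should be the lying one at (348,244), and the tin is the open metal cylinder at (145,246). I'll confirm both with crops.

```bash
python3 - <<'E'
from h import *
c=np.load("top0.npy",allow_pickle=True).item(); s=np.load("side0.npy",allow_pickle=True).item()
im=c["image"]
a=cv2.resize(im[200:300,285:410],(500,400),interpolation=cv2.INTER_CUBIC)
b=cv2.resize(im[215:355,100:230],(300,323),interpolation=cv2.INTER_CUBIC)
o=np.zeros((400,800,3),np.uint8); o[:,:500]=a; o[:323,500:]=b
cv2.imwrite("pics/crop0.png",o)
W=pts(c)
# nut pixels: height in the middle compartment
for (u,v) in((318,263),(348,244),(376,232)):
    w=W[v-18:v+18,u-16:u+16]; m=(w[...,2]>0.012)
    print((u,v),ray(c,u,v,.02).round(4),"maxz",np.nanmax(w[...,2]).round(4))
    np.set_printoptions(linewidth=250)
u,v=348,244
print((W[v-18:v+18,u-14:u+15,2]*1000).round(0).astype(int))
E
```

```text
(318, 263) [ 0.4364 -0.1561  0.02  ] maxz 0.054
(348, 244) [ 0.4847 -0.2334  0.02  ] maxz 0.0281
(376, 232) [ 0.5153 -0.3057  0.02  ] maxz 0.0449
[[-2  2  1 ...  1 -1  3]
 [-4 -1 -4 ...  2  3  7]
 [-1  2  0 ...  3  0  3]
 ...
 [18 18  2 ... 10 23 25]
 [12 20  5 ... 27 21 22]
 [ 6 21 19 ... 22 22 24]]<stdin>:15: RuntimeWarning: invalid value encountered in cast
```

View pics/crop0.png

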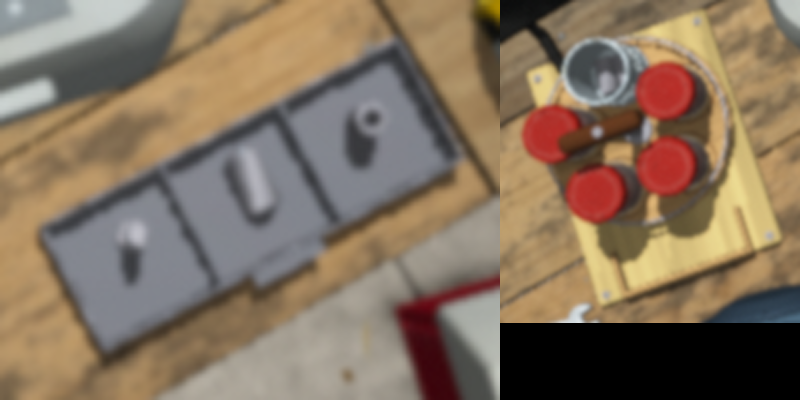

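The crop shows the long nut lying in the middle compartment at (348,246): plain steel, lying down, neither green nor purple. The hex bolt stands on the left and the sleeve on the right. The open tin is at about (144,246), towards the back. The catch tray is at the lower-right side of the board, around (183,330).

```bash
python3 - <<'E' 2>/dev/null
from h import *
c=np.load("top0.npy",allow_pickle=True).item(); im=c["image"]; W=pts(c)
hsv=cv2.cvtColor(im,cv2.COLOR_BGR2HSV)
# nut via height
v,u=np.mgrid[228:264,334:363]; w=W[228:264,334:363]
m=(w[...,2]>0.010)&((u-348)**2+(v-245)**2<13**2)
P=w[m][:,:2]; d=P-P.mean(0); l,V=np.linalg.eigh(d.T@d/len(d)); print("nut depth",P.mean(0),len(P),np.sqrt(l*12),"long dir deg",np.degrees(np.arctan2(V[1,1],V[0,1])))
# by brightness
g=im[...,1][228:264,334:363]; b=(g>165)&((u-348)**2+(v-245)**2<13**2)
Q=np.array([ray(c,x,y,.020)[:2] for x,y in zip(u[b],v[b])]); d=Q-Q.mean(0); l,V=np.linalg.eigh(d.T@d/len(d)); print("nut bright",Q.mean(0),len(Q),np.sqrt(l*12),np.degrees(np.arctan2(V[1,1],V[0,1])))
# tray: gray low pixels
# lids
red=((hsv[...,0]<8)|(hsv[...,0]>172))&(hsv[...,1]>150)&(hsv[...,2]>100); red[:,:100]=0; red[:,215:]=0; red[:225]=0; red[320:]=0
n,L,S,C=cv2.connectedComponentsWithStats(red.astype(np.uint8))
lids=[]
for i in range(1,n):
    if S[i,4]>100:
        p=ray(c,*C[i],.115); lids.append(p); print("lid",C[i].round(1),S[i],p.round(4))
# brown bar: high points z>.145
mm=(W[...,2]>.13)&(W[...,2]<.18); mm[:,:105]=0; mm[:,215:]=0; mm[:230]=0; mm[310:]=0
P=W[mm]; print("bar",P.mean(0),len(P)); d=P[:,:2]-P[:,:2].mean(0); l,V=np.linalg.eigh(d.T@d/len(d)); print(np.sqrt(l*12),np.degrees(np.arctan2(V[1,1],V[0,1])))
# tin rim: brightest grey
mt=(W[...,2]>.097)&(W[...,2]<.12); mt[:,:122]=0; mt[:,165:]=0; mt[:228]=0; mt[262:]=0; mt&=~red
v,u=np.nonzero(mt&(hsv[...,1]<70)); 
Q=np.c_[u,v].astype(np.float32); (x,y),r=cv2.minEnclosingCircle(Q); print("tin",x,y,r,len(Q),ray(c,x,y,.108).round(4), np.nanmean(W[mt&(hsv[...,1]<70)],0))
# board
ye=(hsv[...,0]>15)&(hsv[...,0]<32)&(hsv[...,1]>70)&(hsv[...,2]>150)&(np.abs(W[...,2]-.012)<.02); ye[:,:100]=0; ye[:,235:]=0; ye[:210]=0
ye=cv2.morphologyEx(ye.astype(np.uint8),cv2.MORPH_CLOSE,np.ones((3,3)))
n,L,S,C=cv2.connectedComponentsWithStats(ye); i=1+np.argmax(S[1:,4]); print(S[i])
v,u=np.nonzero(L==i); Q=np.array([ray(c,a,b,.012)[:2] for a,b in zip(u,v)],np.float32); 
R=cv2.minAreaRect(Q); print("board",R)
print(cv2.boxPoints(R))
for n,a in(("mid",(348,246)),("bm",(260,160))): print(n,W[a[1],a[0]])
# obstacles tall near the carousel
t=(W[...,2]>.2); t[:,215:]=0; t[330:]=0; print("tall pts x min near", np.nanmin(W[t][:,0]))
P=W[t]; 
for y in np.arange(0,.5,.05):
    k=(P[:,1]>y)&(P[:,1]<y+.05); print(y.round(2), P[k][:,0].min().round(3) if k.any() else None)
bm=W[...,2]>.15; bm[:,:180]=0; bm[:,340:]=0;bm[:70]=0;bm[250:]=0
v,u=np.nonzero(bm); R=cv2.minAreaRect(W[bm][:,:2].astype(np.float32)); print("breadmaker",cv2.boxPoints(R))
E
```

```text
nut depth [ 0.48365829 -0.23193657] 134 [0.02139964 0.04029859] long dir deg -151.5710797231908
nut bright [ 0.48492974 -0.23417924] 31 [0.00596694 0.0330267 ] -166.4718467262169
lid [171.3 254.2] [159 242  25  26 490] [0.4575 0.1945 0.115 ]
lid [120.8 272. ] [110 261  25  25 434] [0.416  0.3129 0.115 ]
lid [171.8 286.6] [159 274  26  26 532] [0.382  0.1914 0.115 ]
lid [141.  298.5] [128 286  26  26 501] [0.3546 0.2629 0.115 ]
bar [0.41837328 0.24413998 0.16159543] 356
[0.02043104 0.08388826] 110.69998589534943
tin 141.39285278320312 245.375 14.630373001098633 178 [0.4788 0.2687 0.108 ] [0.47954886 0.27348315 0.10632343]
[  100   210   135   210 10573]
board ((0.3132534921169281, 0.22757969796657562), (0.514409065246582, 0.3497081995010376), 2.586820363998413)
[[0.04841933 0.39064717]
 [0.06420276 0.04129531]
 [0.5780877  0.06451222]
 [0.56230426 0.41386408]]
mid [ 0.47937964 -0.23277982  0.0244574 ]
bm [ 0.64982168 -0.02395207  0.2525964 ]
tall pts x min near 0.41797349084563373
0.0 None
0.05 0.544
0.1 0.627
0.15 0.852
0.2 0.663
0.25 0.567
0.3 0.536
0.35 0.506
0.4 0.475
0.45 0.445
breadmaker [[ 0.4802315  -0.17227061]
 [ 0.88054633 -0.18895538]
 [ 0.8956554   0.17355485]
 [ 0.4953406   0.19023962]]
```

```bash
cat >> h.py <<'E'
def go(x,y,z,psi):
    s=env.observe(); w,a,b,d=s["eef_rot"]
    cur=np.arctan2(2*(a*b+w*d),1-2*(b*b+d*d)); p=np.array(s["position"]); dl=np.array([x,y,z])-p
    r=np.arctan2(np.sin(cur),np.cos(cur))
    for n,c in(("now",cur),("afterturn",np.radians(psi))):
        print(n,"shift cm",np.round(100*np.array([dl[0]*np.cos(c)+dl[1]*np.sin(c),dl[0]*np.sin(c)-dl[1]*np.cos(c),-dl[2]]),2))
    print("psi",np.degrees(cur).round(1),"turn rad",round(cur-np.radians(psi),3),"t",s["time_s"],"j",s["joint_positions"].round(2),"p",p.round(4))
E
python3 - <<'E' 2>/dev/null
from h import *
c=np.load("top0.npy",allow_pickle=True).item(); s=np.load("side0.npy",allow_pickle=True).item(); W=pts(c)
A,B,C,D=[ray(c,*q,.012)[:2] for q in((188.8,220.2),(113,247.5),(143.3,347.2),(221.3,319))]
print(A,B,C,D,np.linalg.norm(A-B),np.linalg.norm(B-C))
for a,b in((C,B),(D,A)): print("xdir",np.degrees(np.arctan2(*(b-a)[::-1])))
print("ydir",np.degrees(np.arctan2(*(B-A)[::-1])),np.degrees(np.arctan2(*(C-D)[::-1])))
t=(W[...,2]>.12); t[:,:180]=0; t[:,345:]=0; t[250:]=0; P=W[t]
for y in np.arange(-.3,.2,.05):
    k=(P[:,1]>y)&(P[:,1]<y+.05); print(y.round(2), np.sort(P[k][:,0])[3].round(3) if k.sum()>4 else None)
# nut in side view: project centre, crop
u,v=proj(s,(.484,-.233,.022)); print(u,v)
im=s["image"]; u,v=int(u),int(v); cv2.imwrite("pics/side_nut.png",cv2.resize(im[v-35:v+35,u-45:u+45],(720,560),interpolation=cv2.INTER_CUBIC)); print(u-45,v-35)
go(.38,-.22,.24,110)
E
```

```text
[0.54823298 0.17948005] [0.47753008 0.37594871] [0.22503668 0.28802879] [0.29518231 0.09073406] 0.20880334646580961 0.26736273441918124
xdir 19.1984661656632
xdir 19.325994350268637
ydir 109.79221162018393 109.57219749712611
-0.3 None
-0.25 0.887
-0.2 0.544
-0.15 0.52
-0.1 0.501
-0.05 0.495
-0.0 0.488
0.05 0.502
0.1 0.632
0.15 0.865
260.0863842856374 279.4669418654143
215 244
now shift cm [ 26.81 -30.19  -0.97]
afterturn shift cm [31.23 25.59 -0.97]
psi 22.3 turn rad -1.531 t 0.1 j [-1.36  0.25  1.56  0.    1.34 -0.17] p [ 0.2463 -0.601   0.2303]
```

View pics/side_nut.png

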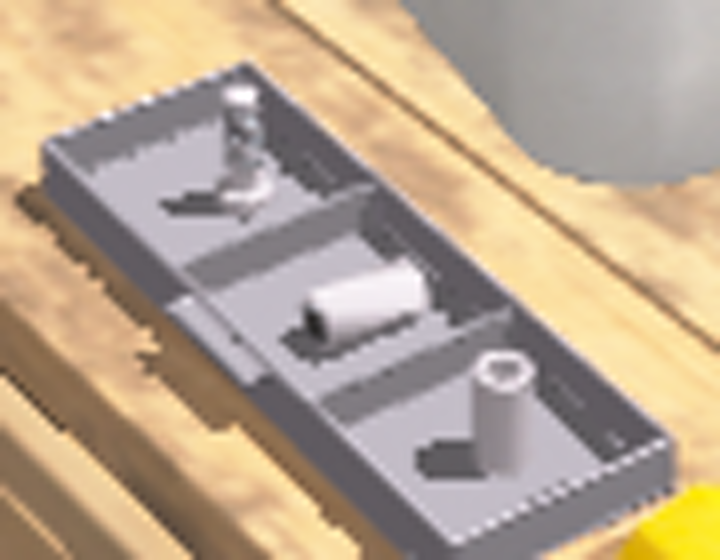

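The side crop shows the nut on its side in the middle compartment (crop ~(365,300)), turned slightly clockwise of the tray's x axis. The board's x axis is at about 19.3°, and the tin is at about 19.6°, dead at the back.

I'll turn the carousel partway first, away from the screen, then fetch the nut. First I'll move along the front, turning the tool on the way.

```bash
python3 - <<'E'
from h import *
s=np.load("side0.npy",allow_pickle=True).item()
for a,b,z in(((320,283),(405,262),.022),((330,342),(430,305),.008)):
    p,q=[ray(s,215+k[0]/8,244+k[1]/8,z) for k in(a,b)]; print(p,q,np.degrees(np.arctan2(*(q-p)[1::-1])))
E
python3 -m jog '[3.4,-3.8,-0.2,0, 3.4,-3.8,-0.2,0, 3.4,-3.8,-0.2,0, 3.4,-3.8,-0.2,0, 3.4,-3.8,-0.2,0, 3.4,-3.8,-0.2,0, 3.4,-3.8,-0.2,0, 3.0,-3.6,0,0]'
python3 -m jog '[0,0,0,-0.18, 0,0,0,-0.18, 0,0,0,-0.18, 0,0,0,-0.18, 0,0,0,-0.18, 0,0,0,-0.18, 0,0,0,-0.18, 0,0,0,-0.18]'
python3 -c "
from h import *
go(.38,.08,.24,109.8);go(.418,.245,.2,109.8)"
```

```text
[ 0.47019857 -0.23081042  0.022     ] [ 0.50045905 -0.22303808  0.022     ] 14.404909615311213
[ 0.47190674 -0.24565149  0.008     ] [ 0.50822011 -0.23015681  0.008     ] 23.107618761956935
time_s: 1.1
position: [0.3801, -0.2187, 0.2452]
eef_rot: [-0.0, 0.981, 0.193, 0.0]
wrist_force: [0.2, -0.0, 0.5]
width: 0.0853
grip_force: 0.0
time_s: 2.1
position: [0.3797, -0.2202, 0.2448]
eef_rot: [-0.0, 0.608, 0.794, 0.0]
wrist_force: [0.9, -0.5, -0.0]
width: 0.0854
grip_force: 0.0
now shift cm [28.97  7.86  0.48]
afterturn shift cm [28.23 10.2   0.48]
psi 105.1 turn rad -0.082 t 2.1 j [-0.78 -0.29  2.06  0.    1.37 -1.05] p [ 0.3797 -0.2202  0.2448]
now shift cm [43.91 15.84  4.48]
afterturn shift cm [42.47 19.36  4.48]
psi 105.1 turn rad -0.082 t 2.1 j [-0.78 -0.29  2.06  0.    1.37 -1.05] p [ 0.3797 -0.2202  0.2448]
```

```bash
python3 -m jog '[0,0,0,-0.082, 4,1.45,0,0, 4,1.45,0,0, 4,1.45,0,0, 4,1.45,0,0, 4,1.45,0,0, 4,1.45,0,0, 4,1.45,0,0]'
python3 -m jog '[3.6,2.3,0,0, 3.6,2.3,0,0, 3.6,2.3,2,0, 3.6,2.2,2.3,0, 0,0,0,0]'
python3 -c "
from h import *
go(.4181,.2448,.135,109.8)"
```

```text
time_s: 3.1
position: [0.3818, 0.0788, 0.245]
eef_rot: [-0.0, 0.577, 0.816, -0.0]
wrist_force: [0.6, -0.8, -0.2]
width: 0.0849
grip_force: 0.0
time_s: 3.72
position: [0.4184, 0.2448, 0.1995]
eef_rot: [-0.002, 0.576, 0.818, -0.002]
wrist_force: [0.3, 0.2, 0.5]
width: 0.0858
grip_force: 0.0
now shift cm [ 0.01 -0.02  6.45]
afterturn shift cm [ 0.01 -0.02  6.45]
psi 109.7 turn rad -0.002 t 3.725 j [ 0.29 -0.12  2.    0.    1.27 -0.05] p [0.4184 0.2448 0.1995]
```

Descend, close, then turn positive (tool turn negative).

```bash
python3 -m jog '[0,0,2.2,0, 0,0,2.2,0, 0,0,2,0, 0,0,0,0]'
python3 -m jog '[0,0,0,0, 0,0,0,0, 0,0,0,0, 0,0,0,0, 0,0,0,0, 0,0,0,0]' 0 40
python3 -m jog '[0,0,0,-0.05, 0,0,0,-0.1, 0,0,0,-0.15, 0,0,0,-0.18, 0,0,0,-0.18, 0,0,0,-0.18, 0,0,0,-0.18, 0,0,0,-0.18]'
python3 -m jog '[0,0,0,-0.18, 0,0,0,-0.18, 0,0,0,-0.18, 0,0,0,-0.18, 0,0,0,-0.15, 0,0,0,-0.1, 0,0,0,-0.05, 0,0,0,0]'
python3 -c "
from h import *
go(.4181,.2448,.135,230)"
```

```text
time_s: 4.22
position: [0.419, 0.2425, 0.1372]
eef_rot: [-0.001, 0.578, 0.816, -0.001]
wrist_force: [0.7, 0.6, 0.2]
width: 0.0856
grip_force: 0.0
time_s: 4.97
position: [0.4199, 0.2434, 0.139]
eef_rot: [-0.0, 0.577, 0.817, -0.0]
wrist_force: [-3.1, -2.3, 4.9]
width: 0.0192
grip_force: 40.3
time_s: 5.98
position: [0.4232, 0.2477, 0.139]
eef_rot: [0.005, 0.013, 1.0, 0.006]
wrist_force: [16.2, 25.3, -16.1]
width: 0.0193
grip_force: 39.7
time_s: 6.98
position: [0.4208, 0.2517, 0.139]
eef_rot: [0.007, -0.474, 0.881, 0.008]
wrist_force: [4.9, 38.6, -9.9]
width: 0.0192
grip_force: 39.9
now shift cm [ 0.73 -0.15  0.4 ]
afterturn shift cm [ 0.7  -0.23  0.4 ]
psi -123.4 turn rad -6.169 t 6.975 j [ 0.3  -0.03  2.04  0.02  1.12 -2.27] p [0.4208 0.2517 0.139 ]
```

```bash
python3 -m jog '[0,0,0,0, 0,0,0,0, 0,0,0,0, 0,0,0,0, 0,0,-2.5,0, 0,0,-4,0, 0,0,-4,0]' 1
python3 - <<'E' 2>/dev/null
from h import *
go(.38,.08,.24,109.8)
c=env.camera("top"); cv2.imwrite("pics/top1.png",c["image"]); np.save("top1.npy",c,allow_pickle=True)
hsv=cv2.cvtColor(c["image"],cv2.COLOR_BGR2HSV)
red=((hsv[...,0]<8)|(hsv[...,0]>172))&(hsv[...,1]>150)&(hsv[...,2]>100); red[:,:100]=0; red[:,215:]=0; red[:225]=0; red[320:]=0
n,L,S,C=cv2.connectedComponentsWithStats(red.astype(np.uint8))
for i in range(1,n):
    if S[i,4]>60:
        p=ray(c,*C[i],.115); print("lid",C[i].round(1),S[i],p.round(4),np.degrees(np.arctan2(p[1]-.247,p[0]-.418)).round(1))
E
```

```text
time_s: 7.85
position: [0.4198, 0.2432, 0.2442]
eef_rot: [-0.0, -0.474, 0.88, 0.0]
wrist_force: [0.5, -0.3, -0.3]
width: 0.0856
grip_force: 0.0
now shift cm [15.82 -5.64  0.42]
afterturn shift cm [-14.    -9.27   0.42]
psi -123.4 turn rad -4.069 t 7.85 j [ 0.29 -0.16  1.96 -0.    1.35 -2.27] p [0.4198 0.2432 0.2442]
lid [151.2 243.1] [140 232  22  25 391] [0.4837 0.2431 0.115 ] -3.4
lid [175.1 261.5] [163 250  25  25 507] [0.4403 0.1851 0.115 ] -70.2
lid [171.  291.9] [161 281  18  25 261] [0.3699 0.1929 0.115 ] -131.6
```

View pics/top1.png

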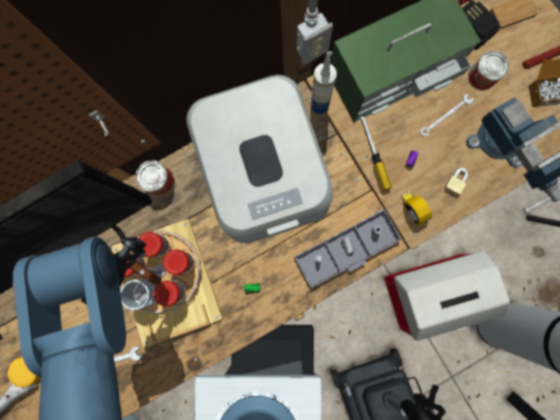

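The tin is now at (137,294), front-left. The tray is untouched, with the nut still at (348,245). Next I turn the tool back and go to the nut.

```bash
python3 -m jog '[0,0,0,0.18, 0,0,0,0.18, 0,0,0,0.18, 0,0,0,0.18, 0,0,0,0.18, 0,0,0,0.18, 0,0,0,0.18, 0,0,0,0.18]'
python3 -m jog '[0,0,0,0.18, 0,0,0,0.18, 0,0,0,0.18, 0,0,0,0.18, 0,0,0,0.18, 0,0,0,0.18, 0,0,0,0.18, 0,0,0,0.18]'
python3 -m jog '[0,0,0,0.18, 0,0,0,0.18, 0,0,0,0.18, 0,0,0,0.18, 0,0,0,0.188]'
python3 -c "
from h import *
go(.375,.07,.245,19);go(.43,-.2,.16,19)"
```

```text
time_s: 8.9
position: [0.4201, 0.2432, 0.2431]
eef_rot: [0.0, 0.227, 0.974, -0.0]
wrist_force: [0.3, 0.5, 0.1]
width: 0.0852
grip_force: 0.0
time_s: 9.9
position: [0.4201, 0.2432, 0.2432]
eef_rot: [0.0, 0.813, 0.583, 0.0]
wrist_force: [0.2, 0.4, -0.2]
width: 0.0853
grip_force: 0.0
time_s: 10.52
position: [0.4201, 0.2432, 0.2431]
eef_rot: [0.0, 0.986, 0.168, -0.0]
wrist_force: [-0.9, -0.3, 0.2]
width: 0.0855
grip_force: 0.0
now shift cm [-9.97 14.86 -0.19]
afterturn shift cm [-9.9  14.91 -0.19]
psi 19.3 turn rad 0.005 t 10.525 j [ 0.29 -0.16  1.96 -0.    1.35  1.52] p [0.4201 0.2432 0.2431]
now shift cm [-13.7   42.16   8.31]
afterturn shift cm [-13.49  42.23   8.31]
psi 19.3 turn rad 0.005 t 10.525 j [ 0.29 -0.16  1.96 -0.    1.35  1.52] p [0.4201 0.2432 0.2431]
```

```bash
python3 -m jog '[-3.3,5,0,0, -3.3,5,0,0, -3.3,5,0,0, -0.7,5.4,0,0, -0.7,5.4,0,0, -0.7,5.4,0,0, -0.7,5.4,0,0, -0.7,5.5,0,0]'
python3 -m jog '[0,0,2.8,0, 0,0,2.8,0, 0,0,2.7,0, 0,0,0,0]'
python3 - <<'E' 2>/dev/null
from h import *
go(.484,-.233,.1,19)
c=env.camera("top"); np.save("top2.npy",c,allow_pickle=True)
hsv=cv2.cvtColor(c["image"],cv2.COLOR_BGR2HSV)
red=((hsv[...,0]<8)|(hsv[...,0]>172))&(hsv[...,1]>150)&(hsv[...,2]>100); red[:,:100]=0; red[:,215:]=0; red[:225]=0; red[320:]=0
n,L,S,C=cv2.connectedComponentsWithStats(red.astype(np.uint8))
for i in range(1,n):
    if S[i,4]>60:
        p=ray(c,*C[i],.115); print("lid",C[i].round(1),S[i],p.round(4),np.degrees(np.arctan2(p[1]-.246,p[0]-.418)).round(1))
im=c["image"]
a=cv2.resize(im[225:325,100:215],(400,348),interpolation=cv2.INTER_CUBIC)
b=cv2.resize(im[200:300,285:400],(400,348),interpolation=cv2.INTER_CUBIC)
cv2.imwrite("pics/crop2.png",np.hstack([a,b]))
E
```

```text
time_s: 11.52
position: [0.4355, -0.2002, 0.2433]
eef_rot: [0.0, 0.985, 0.17, 0.0]
wrist_force: [0.7, 0.6, 0.8]
width: 0.0851
grip_force: 0.0
time_s: 12.02
position: [0.434, -0.1972, 0.1581]
eef_rot: [-0.002, 0.985, 0.171, -0.002]
wrist_force: [0.7, -0.6, 0.7]
width: 0.0852
grip_force: 0.0
now shift cm [3.5  5.05 5.81]
afterturn shift cm [3.56 5.01 5.81]
psi 19.6 turn rad 0.011 t 12.025 j [-0.66 -0.08  2.05  0.    1.18  0.56] p [ 0.434  -0.1972  0.1581]
lid [149.2 243.8] [137 232  25  25 487] [0.4821 0.2479 0.115 ] 1.7
lid [175.2 261.5] [163 250  25  25 505] [0.4403 0.1851 0.115 ] -69.9
lid [121.9 264. ] [110 252  25  25 429] [0.4348 0.3109 0.115 ] 75.5
lid [166.9 294.1] [154 281  25  26 448] [0.3647 0.2025 0.115 ] -140.8
```

View pics/crop2.png

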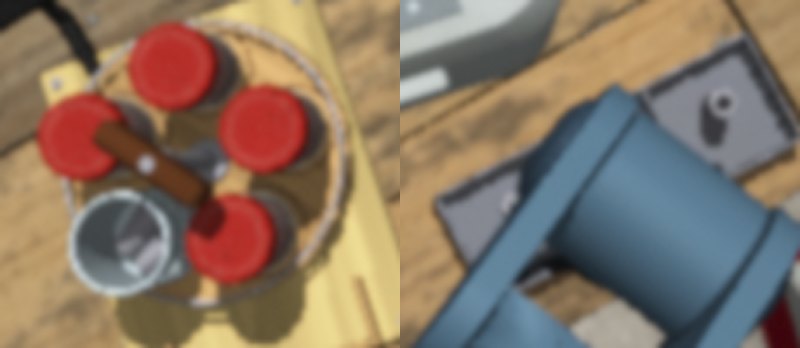

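The left crop shows the tin at the front-left, crop (122,242), bearing about 147°. The right crop shows the arm over the tray, with the sleeve untouched. Next I go above the nut with a partial opening so the fingers fit the compartment.

```bash
python3 -m jog '[1.2,1.7,0,0, 1.2,1.7,0,0, 1.2,1.65,2.5,0, 0,0,2.5,0, 0,0,2.5,0, 0,0,2.3,0, 0,0,0,0]' 0.44 40
python3 - <<'E'
from h import *
go(.485,-.2325,.006,19.3); print(env.observe()["wrist_force"])
c=env.camera("side"); u,v=257,277; cv2.imwrite("pics/side3.png",cv2.resize(c["image"][v-55:v+35,u-60:u+60],(720,540),interpolation=cv2.INTER_CUBIC))
c=np.load("top2.npy",allow_pickle=True).item(); print(ray(c,135.1,294.6,.108))
E
```

```text
time_s: 12.95
position: [0.4862, -0.2333, 0.0621]
eef_rot: [-0.001, 0.985, 0.171, -0.001]
wrist_force: [-0.3, -0.2, -0.5]
width: 0.0374
grip_force: 0.0
now shift cm [-0.08 -0.12  5.61]
afterturn shift cm [-0.08 -0.12  5.61]
psi 19.7 turn rad 0.006 t 12.95 j [-0.66  0.21  1.94 -0.    0.99  0.57] p [ 0.4862 -0.2333  0.0621]
[-0.27300278 -0.20390444 -0.49434801]
[0.36315049 0.27957665 0.108     ]
```

View pics/side3.png

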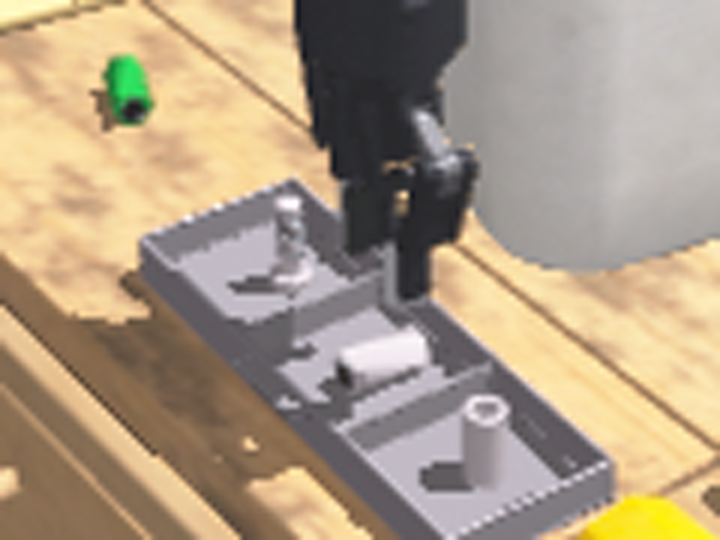

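The fingers are directly above the nut: tips at crop (390,275), nut at (385,355). Descend and grip.

```bash
python3 -m jog '[-0.08,-0.1,1.5,0, 0,0,1.5,0, 0,0,1.5,0, 0,0,1.1,0, 0,0,0,0]'
python3 -m jog '[0,0,0,0, 0,0,0,0, 0,0,0,0, 0,0,0,0, 0,0,0,0]' 0 50
python3 -m jog '[0,0,-0.5,0, 0,0,-1.5,0, 0,0,-2.5,0, 0,0,-3,0, 0,0,-3,0, 0,0,-3,0, 0,0,0,0]'
python3 - <<'E'
from h import *
c=env.camera("side"); u,v=257,257; cv2.imwrite("pics/side4.png",cv2.resize(c["image"][v-75:v+55,u-60:u+60],(554,600),interpolation=cv2.INTER_CUBIC))
go(.37,.07,.245,19)
E
```

```text
time_s: 13.62
position: [0.4846, -0.2322, 0.0049]
eef_rot: [-0.001, 0.985, 0.171, -0.001]
wrist_force: [-0.6, -0.1, -1.6]
width: 0.0376
grip_force: 0.0
time_s: 14.25
position: [0.4856, -0.233, 0.0067]
eef_rot: [0.0, 0.985, 0.171, 0.0]
wrist_force: [0.5, 0.6, 2.5]
width: 0.0184
grip_force: 49.0
time_s: 15.12
position: [0.487, -0.2341, 0.1449]
eef_rot: [0.003, 0.985, 0.171, 0.002]
wrist_force: [-0.4, 0.4, -0.7]
width: 0.0188
grip_force: 48.9
now shift cm [ -0.71 -32.45 -10.22]
afterturn shift cm [ -1.09 -32.44 -10.22]
psi 19.7 turn rad 0.012 t 15.175 j [-0.66  0.08  1.91  0.    1.14  0.57] p [ 0.4859 -0.2332  0.1428]
```

View pics/side4.png

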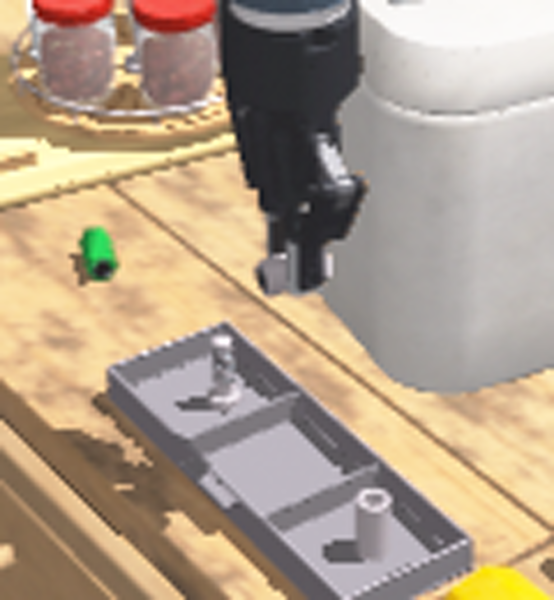

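The nut is gripped across its flats (crop (290,270)). The bolt and sleeve are in place, and the middle compartment is empty. Carry it to the tin.

```bash
python3 -m jog '[-2.3,-2,-1.8,0, -2.3,-2,-1.8,0, -2.3,-2,-1.8,0, 1.2,-5.3,0,0, 1.2,-5.3,0,0, 1.2,-5.3,0,0, 1.2,-5.3,0,0, 1.1,-5.4,0,0]'
python3 -m jog '[1.7,-5,0,0, 1.7,-5,0,0, 1.7,-5,0,0, 1.7,-4.8,0,0, 0,0,0,0, 0,0,0,0]'
python3 -c "
from h import *
go(.363,.2803,.118,19.7); print(env.observe()['width'])"
```

```text
time_s: 16.18
position: [0.3649, 0.0724, 0.1941]
eef_rot: [-0.0, 0.985, 0.17, -0.001]
wrist_force: [0.7, 1.5, -0.3]
width: 0.0185
grip_force: 49.0
time_s: 16.92
position: [0.3628, 0.2796, 0.194]
eef_rot: [0.0, 0.985, 0.171, -0.001]
wrist_force: [0.2, -0.5, -0.5]
width: 0.0186
grip_force: 49.2
now shift cm [ 0.04 -0.06  7.6 ]
afterturn shift cm [ 0.04 -0.06  7.6 ]
psi 19.7 turn rad -0.0 t 16.925 j [ 0.41 -0.18  2.07 -0.    1.26  1.64] p [0.3628 0.2796 0.194 ]
0.018615890889103266
```

```bash
python3 -m jog '[0,0,2,0, 0,0,2,0, 0,0,2,0, 0,0,1.8,0, 0,0,0,0, 0,0,0,0]'
python3 -m jog '[0,0,0,0, 0,0,0,0, 0,0,0,0, 0,0,0,0, 0,0,0,0]' 0.45
python3 -m jog '[0,0,-2.5,0, 0,0,-4,0, 0,0,-4,0, 5.5,0,0,0, 5,2,0,0, 0,0,0,0]' 1
python3 - <<'E'
from h import *
c=env.camera("top"); v,u=294,150; cv2.imwrite("pics/top5.png",cv2.resize(c["image"][225:345,90:230],(700,600),interpolation=cv2.INTER_CUBIC))
go(.4174,.2457,.24,56.6)
E
```

```text
time_s: 17.68
position: [0.3641, 0.2796, 0.1179]
eef_rot: [-0.0, 0.985, 0.17, 0.0]
wrist_force: [0.5, -0.2, -1.1]
width: 0.019
grip_force: 49.2
time_s: 18.3
position: [0.3636, 0.2802, 0.1173]
eef_rot: [0.0, 0.985, 0.171, 0.0]
wrist_force: [-0.1, 0.1, -1.0]
width: 0.0383
grip_force: 0.0
time_s: 19.05
position: [0.4716, 0.2962, 0.2217]
eef_rot: [0.0, 0.985, 0.17, -0.0]
wrist_force: [0.0, 0.8, -0.1]
width: 0.0857
grip_force: 0.0
now shift cm [-6.65  3.   -1.84]
afterturn shift cm [-7.12 -1.6  -1.84]
psi 19.6 turn rad -0.646 t 19.1 j [0.36 0.03 1.81 0.   1.3  1.59] p [0.47   0.2963 0.2216]
```

View pics/top5.png

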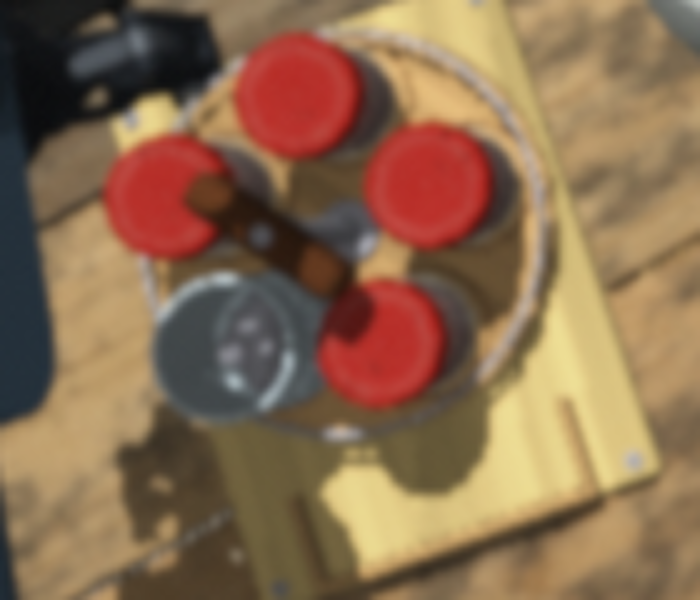

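The nut is in the tin: bright parts show inside it around crop (245,345), and nothing straddles the rim. Now I grip the crossbar along 56.6° and turn about 52.7°.

```bash
python3 -m jog '[-2.2,1,0,0, -2.2,1,0,0, -2.2,1,0,0, 0,0,0,-0.16, 0,0,0,-0.16, 0,0,0,-0.16, 0,0,0,-0.166, 0,0,0,0]' 1
python3 -c "
from h import *
go(.4174,.2465,.135,56.6)"
```

```text
time_s: 20.1
position: [0.4161, 0.2463, 0.2222]
eef_rot: [-0.0, 0.88, 0.474, -0.0]
wrist_force: [-0.5, -1.4, 0.4]
width: 0.0856
grip_force: 0.0
now shift cm [0.08 0.09 8.72]
afterturn shift cm [0.08 0.09 8.72]
psi 56.6 turn rad 0.0 t 20.1 j [ 0.3  -0.15  1.98  0.    1.31  0.88] p [0.4161 0.2463 0.2222]
```

```bash
python3 -m jog '[0.08,0.09,2.2,0, 0,0,2.2,0, 0,0,2.2,0, 0,0,2.1,0, 0,0,0,0]'
python3 -m jog '[0,0,0,0, 0,0,0,0, 0,0,0,0, 0,0,0,0, 0,0,0,0, 0,0,0,0]' 0 40
python3 -m jog '[0,0,0,-0.07, 0,0,0,-0.13, 0,0,0,-0.17, 0,0,0,-0.17, 0,0,0,-0.17, 0,0,0,-0.13, 0,0,0,-0.08, 0,0,0,0]'
python3 -m jog '[0,0,0,0, 0,0,0,0]'
python3 - <<'E'
from h import *
go(.4174,.2457,.135,109.3)
for n in("top","side"):
    c=env.camera(n); np.save(n+"6.npy",c,allow_pickle=True)
    a=c["image"][225:345,90:230] if n=="top" else c["image"][140:230,160:265]
    cv2.imwrite(f"pics/{n}6.png",cv2.resize(a,(700,600),interpolation=cv2.INTER_CUBIC))
    if n=="top":
        print("front line px",proj(c,(.4174-.065*np.cos(np.radians(19.3)),.2457-.065*np.sin(np.radians(19.3)),.108)))
E
```

```text
time_s: 20.72
position: [0.4166, 0.246, 0.1337]
eef_rot: [-0.0, 0.881, 0.474, -0.002]
wrist_force: [-0.9, -0.4, 1.1]
width: 0.0853
grip_force: 0.0
time_s: 21.48
position: [0.4176, 0.2471, 0.136]
eef_rot: [-0.001, 0.88, 0.475, -0.0]
wrist_force: [-4.3, 1.6, 4.5]
width: 0.0197
grip_force: 40.7
time_s: 22.48
position: [0.4185, 0.2469, 0.136]
eef_rot: [-0.0, 0.578, 0.816, 0.001]
wrist_force: [-1.3, 3.8, 2.9]
width: 0.0194
grip_force: 40.4
time_s: 22.72
position: [0.4185, 0.2469, 0.136]
eef_rot: [-0.0, 0.578, 0.816, 0.001]
wrist_force: [-1.7, 4.1, 5.7]
width: 0.0191
grip_force: 40.7
now shift cm [-0.08 -0.15  0.1 ]
afterturn shift cm [-0.08 -0.15  0.1 ]
psi 109.3 turn rad 0.001 t 22.725 j [ 0.3  -0.03  2.04  0.    1.13 -0.04] p [0.4185 0.2469 0.136 ]
front line px (np.float64(158.41933808309898), np.float64(297.6481951770345))
```

View pics/top6.png

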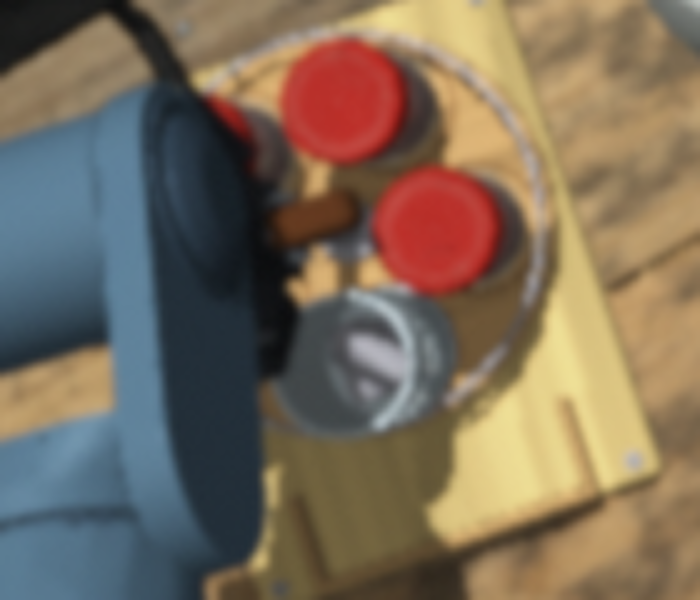

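The tin stands at the front at pixel (158.6,297.6), against an expected (158.4,297.6). The nut lies in it at crop (375,355), and the bar is gripped at 40 N. Hand in.

```bash
python3 -c "
from bench import env
print(env.finish_job())"
```

```text
the job is handed in; nothing more can be done
None
```

The long nut lies in the open tin, the tin stands at the front in line with the catch tray, and the job was handed in at about 23 s with the gripper holding the crossbar at about 40 N; the hand-in returned no verdict.

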